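# Draw the filter plate and hold it to the light

### The job

Check the filter plate: first tilt the small light panel (it has a red knob at its top) up until it stands at 70 degrees from level, then lift the blue cover of the grey filter box up on its hinge until it stands open, and draw the filter plate with the orange tab, hidden beneath, up out of its slot. Hold the plate upright in front of the middle of the lit face, about 5 cm from it, with its flat side turned to the light and touching nothing but your gripper, and finish while still holding it there (do not put it down). Leave the panel at its angle and do not disturb the timer, the petri dish and the beaker.

Things in the scene. Friction and masses are not known exactly. Their poses are not given: they have to be found in the camera images.
- light_panel (a joint): tilt of the light panel in rad: 0 lies level with its lit face up, 1.22 (70 degrees) is wanted, 1.57 stands upright with the lit face towards the side of the hinge (towards the robot). Range 0 to 1.7. The hinge is stiff and stays where it is left; moving it takes about 2 to 4 N at the knob.
- panel_hinge (a point): middle of the light panel's hinge axis, 45 mm above the table. It turns with the panel: its y axis is the hinge axis (level), its x axis runs up the panel from the hinge to the knob. The hinge is carried by a grey stand fixed to the table, 120 mm x 124 mm x 16 mm high, reaching from 25 mm in front of the hinge to 95 mm behind it.
- panel_knob (a point): centre of the panel's red knob, a small roller 24 mm long (along the hinge axis) and 16 mm thick, on a stem 143 mm from the hinge axis and 28 mm beyond the panel's top edge. Pinch its two flat ends; it can pivot between the fingers. Its axes turn with the panel, as for panel_hinge.
- panel_face (a point): centre of the lit white face (92 mm x 88 mm) of the black panel (110 mm up the panel from 5 mm past the hinge, 104 mm wide, 10 mm thick), 60 mm up the panel from the hinge. Its z axis points straight out of the lit face, x up the panel, y along the hinge.
- cover (a joint): opening of the filter box's blue cover in rad: 0 shut (level), 1.57 upright, stop at 1.8. Open means beyond 1.3. The hinge is stiff: the cover stays where it is left; lifting takes about 2 N at the knob.
- cover_hinge (a point): middle of the cover's hinge axis, on the rear top edge of the filter box, 132 mm above the table. It turns with the cover: y is the hinge axis (level); shut, its x axis points away from the cover (which reaches 116 mm to -x of it) and z up. The cover is 122 mm wide and 7 mm thick.
- cover_knob (a point): centre of the cover's red knob, a small roller 24 mm long (along the hinge axis) and 16 mm thick, on a stem, at x -104 mm, z +35 mm of cover_hinge (27 mm above the cover's upper face). Pinch its two flat ends; it can pivot between the fingers. Axes as cover_hinge.
- box_top (a point): filter box, grey, fixed to the table, 116 mm (x) x 122 mm (y) x 132 mm high; this point is the centre of its top rim, z up, +x towards its hinge. Under the cover is a recess 104 mm x 110 mm, 44 mm deep, whose black deck (88 mm above the table) has the slot in which the plate stands upright, its flat sides facing the box's +y and -y.
- plate_tab (a point): centre of the orange tab of the filter plate: 26 mm (x) wide, 8 mm (y) thick, 38 mm high (19 mm either way). In the box its lower end is at the deck and its top 8 mm below the rim, 12 mm in front of the box's middle, with at least 40 mm free on both flat sides. Pinch it by its flat sides (along y). x along the plate's width, y out of its flat side, z up.
- plate_center (a point): centre of the filter plate's metal-framed mesh, 60 mm (x) wide, 8 mm (y) thick, 70 mm (z) high, 53 mm below plate_tab; axes as plate_tab. It weighs 0.08 to 0.15 kg and fits its slot (72 mm deep) with 2 mm play all round.
- filter_plate: the whole filter plate with its tab, 60 x 8 x 108 mm; origin at the middle of its lower edge, 35 mm below plate_center; axes as plate_center
- panel_stand: the grey stand of the light panel, 120 x 124 mm; origin on the table beneath the hinge, x away from the lit side; the tilting panel is part of it
- filter_box: the filter box, with its cover; origin on the table under its middle, axes as box_top
- timer: white kitchen timer, 66 x 62 x 20 mm, origin under its middle; leave alone
- petri: petri dish, 90 mm across, 15 mm high, origin under its middle; leave alone
- beaker: clear plastic beaker, 68 mm across, 89 mm high, origin under its middle; leave alone

How it is judged (in metres and radians):
On the way, in this order (a step that is already met when the one before it is completed fails the run):
1. the light panel is set to 70 degrees (value of joint light_panel between 1.07 and 1.37 rad), for 0.2 s.
2. the cover stands open (value of joint cover above 1.3 rad), for 0.2 s.
3. the plate is drawn clear of the box and gripped (z of filter_plate in the frame of filter_box above 0.09 m and contact force between filter_plate and the fingers above 0.5 N), for 0.1 s.
At the end, for the whole second after the job is handed in: Panel at 70 degrees within 8.5. Plate held still in the gripper, upright within 28 degrees, its centre within 30 mm of the lit face's middle both ways, 25 to 80 mm in front of it, flat side to it within 37 degrees, lower edge over 30 mm above the table, touching neither panel, stand nor box (all of step 1 and x of plate_center in the frame of panel_face between -0.03 and 0.03 m and y of plate_center in the frame of panel_face between -0.03 and 0.03 m and z of plate_center in the frame of panel_face between 0.025 and 0.08 m and angle between the y axis of plate_center and the z axis of panel_face, either way round below 0.65 rad and angle between filter_plate's own z axis and vertical below 0.5 rad and height (world z) of filter_plate above 0.03 m and contact force between filter_plate and the fingers above 0.5 N and contact force between filter_plate and panel_stand below 0.2 N and contact force between filter_plate and filter_box below 0.2 N and linear speed of filter_plate below 0.03 m/s); the arm keeps its last pose, push and grip.
It fails at once if the timer is disturbed (moved over 30 mm) (distance of timer from where it was at the start of the episode above 0.03 m).
It fails at once if the petri is disturbed (moved over 30 mm) (distance of petri from where it was at the start of the episode above 0.03 m).
It fails at once if the beaker is disturbed (moved over 30 mm) (distance of beaker from where it was at the start of the episode above 0.03 m).
It also fails if it takes over 72 s, if anything falls off the work surface, if the arm or the gripper's body presses on something with over 40 N, if the wrist force passes 120 N, or if a joint passes its speed limit or range.

### The arm

A 6-joint arm with a two-finger parallel gripper is mounted at the origin on a cart in front of the work surface, level with it; the furniture and walls round the work are solid. World frame = base frame: x ahead of the robot, y to its left, z up, the work surface at z = 0. Lengths are in mm, angles in degrees, forces in N, time in s.
With the tool pointing down it reaches from about 400 to 925 mm from the base axis. Payload 3.4 kg.
Tool frame: the origin (TCP) lies between the finger pads; the fingertips stand 25 mm ahead of it and the grasp point (between the pads) lies 6 mm ahead of it; z points along the fingers, y is the direction in which the jaws open and shut (so a half turn about z gives the same grasp; the last joint's range is limited). The gripper opens to 85 mm and grips with 20 to 120 N. Pads are 22 mm wide; open, the fingers measure 114 mm over their backs; the gripper's body (76 mm by 85 mm) begins 54 mm behind the grasp point. The pads swing forward as they close: fully open they stand 13 mm farther back than shut.
Start: joints at [60.304, 17.578, 86.31, -0, 76.112, -4.211], TCP at [247.432, 519.046, 256.305] pointing down, gripper open.
Joint ranges: [-179.03, 179.03], [-60, 130.46], [8.19, 133.38], [-81.62, 261.62], [5.75, 156.47], [-153.77, 153.77]. Speed limits (degrees/s): [147.25, 147.25, 180, 180, 180, 180].

### API

Orientations are given as [roll, pitch, yaw] about the fixed x, y, z axes, in that order (R = Rz(yaw) Ry(pitch) Rx(roll)).
In Python, from cell import * gives the robot as it stands. The module is installed in compiled form; this text tells all that it offers. Calls block until the motion is done:
- reach(position, orientation): joint-space move of the TCP to a pose.
- movel(position, feed=150, attitude=None, stop_force=None): straight line of the TCP; attitude=None keeps the orientation; feed is the mean speed in mm/s. With stop_force (N) it stops when the force on the tool has changed by that much, and returns True; else False.
- goto_joints(angles): joint-space move.
- move_gripper(opening, grasp_force=None): finger opening in mm; grasp_force is the grip in N (None keeps the last); returns when the fingers have stopped.
- pause(seconds).
- ik(position, orientation): joint angles nearest the present ones, or None.
- camera(name): name is "scene" or "top" or "wrist"; returns a dict with "pixels" (384x512x3 uint8, red, green, blue), "depth" (384x512 float32, mm along the optical axis (not along the pixel's ray), 0 where there is no reading), "vertical_fov" (degrees; the focal length in pixels is half the picture's height over the tangent of half this angle, whatever the lens; pixels are square), "cx", "cy" (the principal point, pixels), "k1" (the pictures are not rectified: a ray, as slopes to the right and down, at radius r is drawn at 1 + k1 r^2 times it, then the intrinsics apply), "R" (3x3) and "t" (3): a world point X has camera coordinates R X + t; the wrist camera has in their place "mount" (4x4, takes a point from camera to tool coordinates, whose origin is the TCP and whose axes are the flange's). Camera axes: x right, y down, z forward; pixel columns grow to the right and rows downward; lengths in mm; the calibration is good to about 2 mm. A picture is of the moment at which its call begins: read the wrist's pose just before it.
A pose or a line that the arm cannot do raises IKError and nothing moves.
- finish_job(): hands the job in, once; it reports no verdict.
Readings, each from a call of its own:
- get_time(): time.
- get_joint_pos(): joint angles.
- get_qvel(): joint speeds.
- get_effort(): joint torques, N m.
- get_ee_pos(): TCP position.
- get_tcp_rot(): TCP orientation.
- get_wrist_force(): force on the tool from outside, world axes, zero at the start.
- get_torque(): the same for the moment, N m.
- get_grip_width(): finger opening in mm.
Only numpy, scipy, OpenCV 4.12 (cv2) and the standard library are available. Lean on these libraries where they do the work, as an engineer would, in place of code of your own. Each camera call takes 0.05 s, during which the arm holds its last target.

## Working session

There is one attempt and no reset: what is moved stays moved. The work goes in short steps, each a Python script; the robot and the scene stay as the last script left them, time stands still between calls to the robot, and variables do not carry over. Pictures are saved under pics/ and viewed, and the job is handed in when it is done.

```bash
mkdir -p pics; ls; python3 - <<'E'
from cell import *
import cv2,numpy as np
for n in ["scene","top","wrist"]:
    c=camera(n)
    cv2.imwrite(f"pics/{n}0.png",c["pixels"][:,:,::-1])
    np.savez(f"pics/{n}0.npz",**c)
    print(n,{k:v for k,v in c.items() if k not in("pixels","depth")})
print(get_time(),get_ee_pos(),get_tcp_rot(),get_grip_width(),get_wrist_force())
E
```

```text
pics
scene {'vertical_fov': 56.3602138883724, 'cx': 254.69797748423255, 'cy': 195.8950521782308, 'k1': -0.05675987235774162, 'R': array([[ 0.54731707, -0.83646654, -0.02770825],
       [-0.37105495, -0.21284718, -0.90388843],
       [ 0.75017481,  0.50499485, -0.42686995]]), 't': array([-422.19078914,  268.53200878,  660.31213749])}
top {'vertical_fov': 53.8979172099564, 'cx': 252.04380071763308, 'cy': 186.8495504931227, 'k1': -0.08406460790742498, 'R': array([[ 2.92719757e-03, -9.99916855e-01, -1.25584090e-02],
       [-9.84370672e-01, -6.69870298e-04, -1.76107724e-01],
       [ 1.76084669e-01,  1.28776317e-02, -9.84290788e-01]]), 't': array([-131.00512519,  578.24974892,  996.66871868])}
wrist {'vertical_fov': 60.70038221367459, 'cx': 259.183251273687, 'cy': 196.3351332271919, 'k1': 0.027346895350665062, 'mount': array([[-1.47472188e-04, -9.65840864e-01, -2.59135878e-01,
         6.53598108e+01],
       [ 9.99999976e-01, -1.83859610e-04,  1.16182057e-04,
         4.60396427e-01],
       [-1.59858000e-04, -2.59135855e-01,  9.65840868e-01,
        -1.17447626e+02],
       [ 0.00000000e+00,  0.00000000e+00,  0.00000000e+00,
         1.00000000e+00]])}
0.15 [247.16703688 518.62227058 255.60496028] [-1.79910482e+02 -8.52452272e-03  1.54515406e+02] 84.93238354299048 [-0.41930004 -0.04071072  0.07143303]
```

View pics/scene0.png

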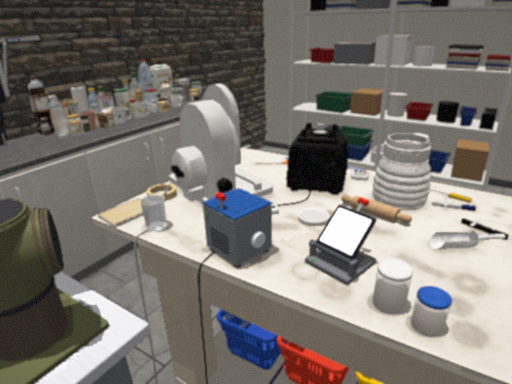

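View pics/top0.png

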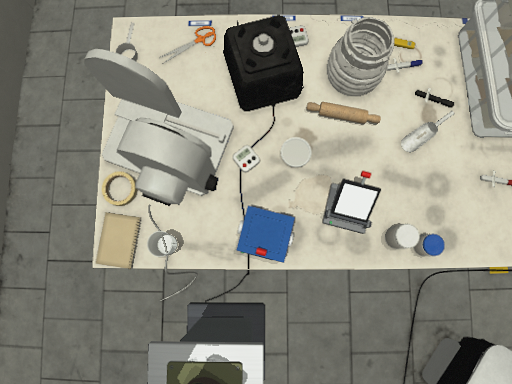

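View pics/wrist0.png

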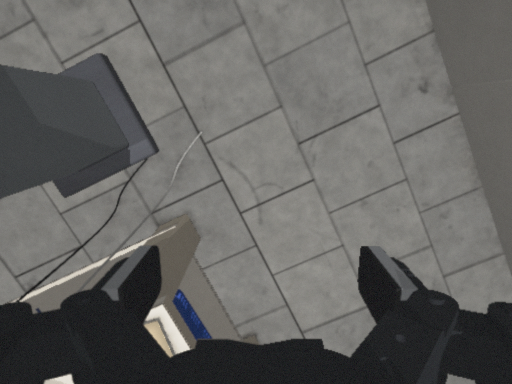

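The scene view shows the filter box (blue cover, about 238,225) and the panel, already part-tilted (about 343,235). In the top view the cover is at (266,233) with its red knob at (262,251), and the panel is at (352,203) with its knob at (366,175). The timer is at (246,158), the petri dish at (295,151) and the beaker at (165,242). Next I'll write the helper code and measure these.

```bash
cat > h.py <<'E'
import numpy as np,cv2
from scipy.spatial.transform import Rotation as Ro
def K(c):
    f=192/np.tan(np.radians(c["vertical_fov"])/2); return f
def rays(c,uv):
    f=K(c); d=(np.asarray(uv,float)-[float(c["cx"]),float(c["cy"])])/f
    s=d.copy()
    for _ in range(20):
        r2=(s**2).sum(-1,keepdims=True); s=d/(1+float(c["k1"])*r2)
    return np.concatenate([s,np.ones(s.shape[:-1]+(1,))],-1)
def pose(c,T=None):
    # returns Rcw, origin in world
    if "mount" in c:
        M=T@c["mount"]; return M[:3,:3],M[:3,3]
    return c["R"].T,-c["R"].T@c["t"]
def cloud(c,T=None):
    v,u=np.mgrid[0:384,0:512]
    r=rays(c,np.stack([u,v],-1)); R,o=pose(c,T)
    P=(r*c["depth"][...,None])@R.T+o
    P[c["depth"]<=0]=np.nan
    return P
def onplane(c,uv,z,T=None):
    r=rays(c,uv); R,o=pose(c,T); d=r@R.T
    return o+d*((z-o[2])/d[...,2])[...,None]
def proj(c,X,T=None):
    R,o=pose(c,T); q=(np.asarray(X,float)-o)@R; s=q[...,:2]/q[...,2:]
    r2=(s**2).sum(-1,keepdims=True)
    return s*(1+float(c["k1"])*r2)*K(c)+[float(c["cx"]),float(c["cy"])]
def tcpT(p,rpy):
    T=np.eye(4);T[:3,:3]=Ro.from_euler("xyz",rpy,degrees=True).as_matrix();T[:3,3]=p;return T
def load(n):
    return dict(np.load(n))
def hsv(c): return cv2.cvtColor(c["pixels"],cv2.COLOR_RGB2HSV)
E
python3 - <<'E'
from h import *
for n in["top","scene"]:
    c=load(f"pics/{n}0.npz");P=cloud(c);h=hsv(c)
    print(n,"tcp",proj(c,[247,519,255]),"base",proj(c,[0,0,0]), "cam",pose(c)[1])
    H,S,V=h[...,0],h[...,1],h[...,2]
    red=(((H<6)|(H>174))&(S>150)&(V>100)).astype(np.uint8)
    nn,l,st,ce=cv2.connectedComponentsWithStats(red)
    for i in range(1,nn):
        if st[i,4]>8: print("red",ce[i],st[i,4],np.nanmedian(P[l==i],0).round(1))
    blue=((H>100)&(H<115)&(S>150)).astype(np.uint8)
    nn,l,st,ce=cv2.connectedComponentsWithStats(blue)
    for i in range(1,nn):
        if st[i,4]>300: print("blue",ce[i],st[i,4],np.nanmedian(P[l==i],0).round(1))
E
```

```text
top tcp [-36.61288917 315.08882036] base [203.88077954 399.43859894] cam [ 394.09749062 -143.44161315 1081.20086998]
red [244. 165.] 9 [ 647.1 -106.2   19.2]
red [365.39583333 174.14583333] 48 [ 594.9 -419.9  144.7]
red [510.07692308 181.69230769] 13 [ 600.  -895.7   16.7]
red [260.88333333 251.35      ] 60 [ 401.7 -153.3  172.9]
blue [265.4957346  233.03886256] 2110 [ 446.3 -166.1  139.3]
blue [433.07250755 244.48942598] 331 [ 416.6 -615.6   74.5]
scene tcp [  1.70989699 138.89148043] base [ 33.02642729 336.88795916] cam [-164.63717482 -629.44641953  512.89221743]
red [219.87755102 195.59183673] 49 [ 397.1 -157.4  172.1]
red [362.73333333 200.84444444] 45 [ 591.  -424.5  141.8]
red [309.58162162 365.19243243] 1850 [ 606.7 -292.5 -531.4]
blue [237.85538462 203.75076923] 975 [ 434.8 -180.4  140.2]
blue [433.81712062 297.28404669] 514 [ 411.5 -618.4   74.2]
blue [249.80360065 341.37315876] 1833 [ 596.6  -59.2 -544.6]
```

```bash
python3 - <<'E'
from h import *
c=load("pics/top0.npz")
im=c["pixels"][120:280,140:420,::-1]
cv2.imwrite("pics/topcrop.png",cv2.resize(im,None,fx=2.8,fy=2.8,interpolation=cv2.INTER_CUBIC))
c=load("pics/scene0.npz")
im=c["pixels"][170:290,120:400,::-1]
cv2.imwrite("pics/scenecrop.png",cv2.resize(im,None,fx=2.8,fy=2.8,interpolation=cv2.INTER_CUBIC))
E
```

```text
(no output)
```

View pics/topcrop.png

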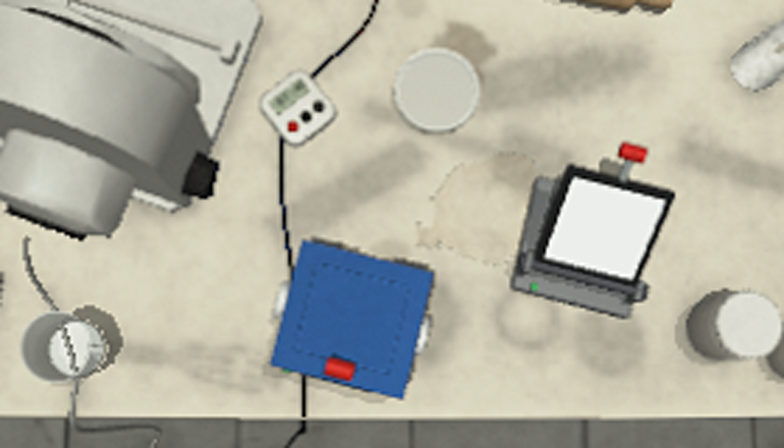

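View pics/scenecrop.png

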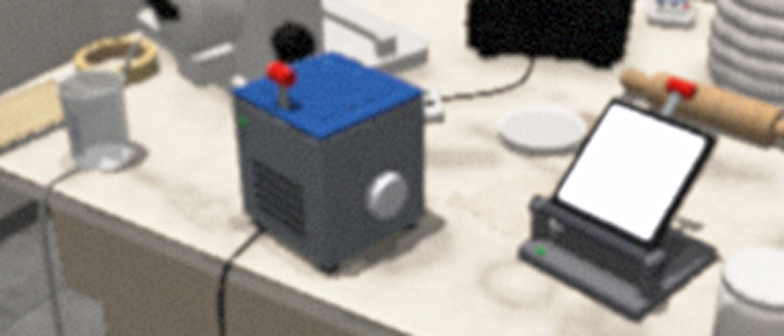

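```bash
python3 - <<'E'
from h import *
for n in["top","scene"]:
    c=load(f"pics/{n}0.npz");P=cloud(c);h=hsv(c)
    H,S,V=[a.astype(int) for a in (h[...,0],h[...,1],h[...,2])]
    blue=((H>100)&(H<115)&(S>150)).astype(np.uint8)
    nn,l,st,ce=cv2.connectedComponentsWithStats(blue)
    for i in range(1,nn):
        if st[i,4]>300 and abs(ce[i][0]-250)<30 and ce[i][1]<300:
            # cover top face plane 132+~7..8=139: cast
            cn=max(cv2.findContours((l==i).astype(np.uint8),0,2)[0],key=len)
            hull=cv2.convexHull(cn)[:,0].astype(float)
            w=onplane(c,hull,139)[:,:2]
            r=cv2.minAreaRect(w.astype(np.float32));print(n,"cover rect",r,cv2.boxPoints(r).round(1).tolist())
    # lit face
    w=(V>225)&(S<30)
    k=(330,380,170,230) if n=="top" else (310,380,195,260)
    m=np.zeros_like(w);m[k[2]:k[3],k[0]:k[1]]=w[k[2]:k[3],k[0]:k[1]]
    nn,l,st,ce=cv2.connectedComponentsWithStats(m.astype(np.uint8))
    i=1+np.argmax(st[1:,4]);m=l==i
    p=P[m];p=p[~np.isnan(p).any(1)];cen=p.mean(0);u,s,vt=np.linalg.svd(p-cen,full_matrices=False)
    nrm=vt[2]*np.sign(vt[2][2]);print(n,"lit",st[i,4],"cen",cen.round(1),"n",nrm.round(3),"tilt",np.degrees(np.arccos(nrm[2])),"az",np.degrees(np.arctan2(nrm[1],nrm[0])),"rms",s[2]/np.sqrt(len(p)))
    cn=max(cv2.findContours(m.astype(np.uint8),0,2)[0],key=len)
    ra=cv2.minAreaRect(cn);q=cv2.boxPoints(ra)
    eps=cv2.approxPolyDP(cn,6,True)[:,0];print(eps.tolist())
E
```

```text
top cover rect ((445.2800598144531, -163.28079223632812), (120.81434631347656, 113.57841491699219), 75.92991638183594) [[375.5, -208.10000610351562], [485.70001220703125, -235.6999969482422], [515.0999755859375, -118.5], [404.8999938964844, -90.9000015258789]]
top lit 963 cen [ 533.2 -404.4   89.1] n [-0.631  0.165  0.758] tilt 40.74619462468143 az 165.34917430060094 rms 1.6375512688698481
[[345, 184], [335, 211], [365, 218], [376, 192]]
scene cover rect ((441.5046691894531, -161.93223571777344), (135.2421112060547, 113.57157135009766), 76.05636596679688) [[370.1000061035156, -213.89999389648438], [480.29998779296875, -241.1999969482422], [512.9000244140625, -110.0], [402.70001220703125, -82.5999984741211]]
scene lit 1398 cen [ 531.2 -406.8   87.8] n [-0.635  0.157  0.756] tilt 40.872371419273925 az 166.09665083819925 rms 1.269499003286534
[[339, 208], [320, 239], [351, 254], [370, 220]]
```

```bash
python3 - <<'E'
from h import *
from cell import *
c=load("pics/top0.npz");P=cloud(c).reshape(-1,3);P2=cloud(load("pics/scene0.npz")).reshape(-1,3)
A=np.concatenate([P,P2]);A=A[~np.isnan(A).any(1)]
r=np.hypot(A[:,0],A[:,1]);th=np.degrees(np.arctan2(A[:,1],A[:,0]))
for t in range(-50,70,10):
    print(t,[(rr,int(A[(r>rr)&(r<rr+50)&(th>t)&(th<t+10)&(A[:,2]>-100)][:,2].max(initial=0))) for rr in range(300,800,50)])
d=-14.2
print(get_joint_pos())
print("retract",ik([247*.8,519*.8,350],[180,0,154]))
for n,p,y in [("pk",[596,-422,155],d),("pk up",[596,-422,230],d),("ck",[400,-152,180],d),("ck180",[400,-152,180],166),("cover end",[545,-188,250],d),("tab",[433,-160,115],165.8),("tabup",[433,-160,300],165.8),("fin",[460,-387,180],75.8)]:
    print(n,ik(p,[180,0,y]))
E
```

```text
-50 [(300, 0), (350, 0), (400, 0), (450, 5), (500, 7), (550, 7), (600, 64), (650, 102), (700, 115), (750, 7)]
-40 [(300, 0), (350, 0), (400, 6), (450, 7), (500, 7), (550, 51), (600, 86), (650, 124), (700, 148), (750, 8)]
-30 [(300, 0), (350, 6), (400, 178), (450, 144), (500, 143), (550, 8), (600, 7), (650, 19), (700, 22), (750, 20)]
-20 [(300, 0), (350, 8), (400, 176), (450, 145), (500, 144), (550, 9), (600, 21), (650, 25), (700, 20), (750, 21)]
-10 [(300, 0), (350, 5), (400, 8), (450, 7), (500, 6), (550, 276), (600, 290), (650, 264), (700, 63), (750, 38)]
0 [(300, 0), (350, 6), (400, 6), (450, 7), (500, 194), (550, 322), (600, 325), (650, 326), (700, 281), (750, 331)]
10 [(300, 0), (350, 10), (400, 92), (450, 91), (500, 194), (550, 199), (600, 322), (650, 315), (700, 286), (750, 91)]
20 [(300, 0), (350, 5), (400, 14), (450, 13), (500, 15), (550, 28), (600, 30), (650, 37), (700, 39), (750, 39)]
30 [(300, 0), (350, 0), (400, 13), (450, 14), (500, 15), (550, 15), (600, 5), (650, 2), (700, 0), (750, 0)]
40 [(300, 0), (350, 0), (400, 0), (450, 11), (500, 2), (550, 0), (600, 0), (650, 0),
[... 497 characters left out ...]
7e+01  6.55866871e+01]
pk up [-3.86133129e+01  3.10367764e+01  6.75163336e+01 -2.54444375e-14
  8.14468901e+01  6.55866871e+01]
ck [-2.64664814e+01  1.05488717e+01  1.09209042e+02 -2.54444375e-14
  6.02420867e+01  7.77335186e+01]
ck180 [ -26.46648137   10.5488717   109.20904156    0.           60.24208673
 -102.46648137]
cover end [-2.32298052e+01  1.79734729e+01  8.66668855e+01 -2.54444375e-14
  7.53596416e+01  8.09701948e+01]
tab [ -25.52521963   18.21160755  110.35852256    0.           51.42986989
 -101.32521963]
tabup [ -25.52521963    6.43151753   94.82659577    0.           78.74188669
 -101.32521963]
fin [-44.09952138  23.33128863  89.05562159   0.          67.61308978
 -29.89952138]
```

```bash
cat >> h.py <<'E'
def snap(name,cam="wrist"):
    from cell import camera,get_ee_pos,get_tcp_rot
    T=tcpT(get_ee_pos(),get_tcp_rot()); c=camera(cam)
    cv2.imwrite(f"pics/{name}.png",c["pixels"][:,:,::-1]); np.savez(f"pics/{name}.npz",T=T,**c)
    return c,(T if cam=="wrist" else None)
def redcomps(c,T,minA=20):
    P=cloud(c,T);h=hsv(c);H,S,V=h[...,0],h[...,1],h[...,2]
    red=(((H<6)|(H>174))&(S>140)&(V>80)).astype(np.uint8)
    nn,l,st,ce=cv2.connectedComponentsWithStats(red); out=[]
    for i in range(1,nn):
        if st[i,4]>=minA:
            out.append((ce[i].round(1),int(st[i,4]),np.nanmedian(P[l==i],0).round(1),l==i))
    return out
E
python3 - <<'E'
from h import *
from cell import *
reach([247*.78,519*.78,370],[180,0,154])
q=ik([330,-264,370],[180,0,-14.2]); print(q); goto_joints(q)
reach([596,-422,250],[180,0,-14.2])
move_gripper(48)
c,T=snap("w1")
for o in redcomps(c,T,100):
    print(o[:3]); print("onplane139",onplane(c,o[0],139,T), "146",onplane(c,o[0],146,T))
print(get_time(),get_ee_pos())
E
```

```text
[-4.43907187e+01  6.73189892e-01  9.11578268e+01 -2.54444375e-14
  8.81689833e+01  5.98092813e+01]
(array([250.6, 206.1]), 188, array([ 595.6, -414.7,  145.3]))
onplane139 [ 594.37193302 -414.71236564  139.        ] 146 [ 596.355919  -415.4113688  146.       ]
5.0583 [ 595.83053627 -422.0148677   250.36406116]
```

View pics/w1.png

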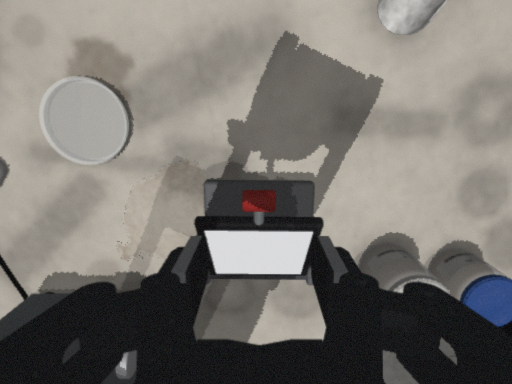

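The knob is at about (259,201), with the panel below it and the lit face at about (258,252). The mask caught only part of the knob because of shadow, so I'll refit with a looser brightness limit.

```bash
python3 - <<'E'
from h import *
c=load("pics/w1.npz");T=c.pop("T");P=cloud(c,T);h=hsv(c);H,S,V=h[...,0],h[...,1],h[...,2]
m=(((H<8)|(H>172))&(S>120)&(V>30)).astype(np.uint8)
nn,l,st,ce=cv2.connectedComponentsWithStats(m)
for i in range(1,nn):
    if st[i,4]>150:
        p=P[l==i];print(ce[i],st[i],np.nanmedian(p,0),onplane(c,ce[i],142,T)); 
        w=p[:,:2]@np.array([[np.cos(np.radians(-14.2)),-np.sin(np.radians(-14.2))],[np.sin(np.radians(-14.2)),np.cos(np.radians(-14.2))]]);print(np.nanpercentile(w,[3,97],axis=0),np.nanpercentile(p[:,2],[3,97]))
# lit plane
lit=(V>195)&(S<40);lit[:225]=0;lit[285:]=0;lit[:,:200]=0;lit[:,320:]=0
p=P[lit];p=p[~np.isnan(p).any(1)];cen=p.mean(0);n=np.linalg.svd(p-cen,full_matrices=False)[2][2];n*=np.sign(n[2])
print(lit.sum(),cen,n,np.degrees(np.arccos(n[2])),np.degrees(np.arctan2(-n[1],-n[0])))
E
```

```text
[258.60027855 200.4902507 ] [242 190  34  22 718] [ 598.61902485 -421.8679168   144.79890761] [ 597.86938486 -421.61920872  142.        ]
[[ 675.20160142 -272.99774122]
 [ 689.6121339  -251.05364883]] [136.85408697 146.66917714]
3983 [ 537.43479121 -405.94021196   93.21618278] [-0.63307425  0.16634314  0.75600724] 40.88654168476423 -14.721947563383633
```

```bash
cat >> h.py <<'E'
PY=np.radians(-14.5); D=np.array([np.cos(PY),np.sin(PY),0]); Z=np.array([0,0,1.])
PH=np.array([492.3,-395.,45.])
def pknob(t): return PH+143*(np.cos(t)*D+np.sin(t)*Z)
E
python3 - <<'E'
from h import *
from cell import *
a=np.radians(40.9); off=10*Z+2*D; att=[180,0,-14.5]
movel(list(pknob(a)+off+60*Z),200,att)
hit=movel(list(pknob(a)+off),80,stop_force=8)
print("hit",hit,get_ee_pos(),pknob(a)+off)
if not hit:
    move_gripper(15,30)
    print(get_grip_width(),get_wrist_force())
    s=snap("w2"); snap("s2","scene")
print(get_time())
E
```

```text
hit False [ 599.19152752 -422.82804753  148.9700947 ] [ 598.88051391 -422.56359505  148.62793636]
23.151544631611458 [0.59742816 0.48936078 2.21471904]
6.75
```

View pics/w2.png

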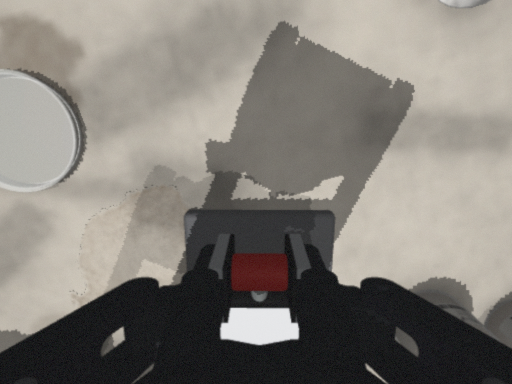

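The red knob at (260,271) is between the pads and the gripper opening reads 23.2 mm, which fits the 24 mm roller. Next is the arc to 70 degrees.

```bash
python3 - <<'E'
from h import *
from cell import *
off=np.array(get_ee_pos())-pknob(np.radians(40.9))
for a in np.arange(45,71,5):
    movel(list(pknob(np.radians(a))+off),70)
    f=get_wrist_force(); print(a,np.round(f,1),get_grip_width())
    if np.linalg.norm(f)>30: print("stop");break
pause(0.2)
snap("s3","scene"); snap("t3","top"); print(get_time())
for n in["s3","t3"]:
    c=load(f"pics/{n}.npz");c.pop("T");P=cloud(c);h=hsv(c)
    fc=PH+60*(np.cos(np.radians(70))*D+np.sin(np.radians(70))*Z)
    u,v=proj(c,fc).astype(int)
    w=(h[...,2]>215)&(h[...,1]<35);m=np.zeros_like(w);m[v-35:v+35,u-35:u+35]=w[v-35:v+35,u-35:u+35]
    nn,l,st,ce=cv2.connectedComponentsWithStats(m.astype(np.uint8));print(st[1:,4])
    i=1+np.argmax(st[1:,4]);p=P[l==i];p=p[~np.isnan(p).any(1)];cen=np.median(p,0)
    p=p[np.linalg.norm(p-cen,axis=1)<60];cen=p.mean(0)
    nr=np.linalg.svd(p-cen,full_matrices=False)[2][2];nr*=-np.sign(nr[0]);print(n,len(p),cen,nr,np.degrees(np.arccos(nr[2])),np.degrees(np.arctan2(-nr[1],-nr[0])))
c=load("pics/s3.npz");cv2.imwrite("pics/s3c.png",cv2.resize(c["pixels"][120:300,180:420,::-1],None,fx=3,fy=3))
E
```

```text
45 [0.4 0.1 0.7] 23.283625081201563
50 [ 0.6  0.6 -0.7] 23.275529132505522
55 [-0.5  1.6  0.2] 23.166130224043474
60 [ 0.7  2.4 -0.7] 23.359009214257455
65 [-0.2  1.7 -1.2] 23.103652806393484
70 [ 1.5  2.3 -0.5] 23.08542084900694
8.975
[  13   43  539 1466   70  185  155    1]
s3 1447 [ 507.78182012 -400.96771059  103.04432561] [-0.90143156  0.22922076  0.36725874] 68.45334412176639 -14.267094093511512
[ 26   2   2  10   3   2  47 387 160   2]
t3 383 [ 497.56479716 -501.64079538    1.17034567] [-0.00867669 -0.00743564  0.99993471] 0.6547268369293694 40.59549995229134
```

View pics/s3c.png

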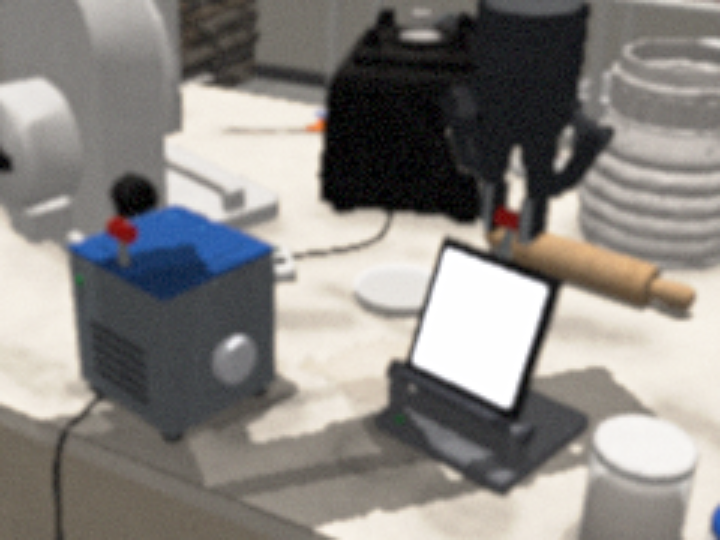

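The panel is stood up, with the lit-face plane measured at 68.5°. Now I'll release the knob and hover over the cover knob.

```bash
python3 - <<'E'
from h import *
from cell import *
move_gripper(44)
p=np.array(get_ee_pos()); movel(list(p+70*Z),150)
c,_=snap("s4","scene"); P=cloud(c)
reach([400.5,-152,285],[180,0,-14.1]); 
c,T=snap("w4")
P=cloud(c,T);h=hsv(c);H,S,V=h[...,0],h[...,1],h[...,2]
m=(((H<8)|(H>172))&(S>120)&(V>30)).astype(np.uint8)
nn,l,st,ce=cv2.connectedComponentsWithStats(m)
for i in range(1,nn):
    if st[i,4]>150:
        print(ce[i],st[i],np.nanmedian(P[l==i],0),onplane(c,ce[i],170,T))
b=((H>100)&(H<118)&(S>130)&(V>25)).astype(np.uint8)
nn,l,st,ce=cv2.connectedComponentsWithStats(b);i=1+np.argmax(st[1:,4])
p=P[l==i];p=p[~np.isnan(p).any(1)];n=np.linalg.svd(p-p.mean(0),full_matrices=False)[2][2];print("cover",len(p),np.median(p,0),n)
print(get_time(),get_ee_pos())
E
python3 - <<'E'
import sys;sys.path.insert(0,'.')
from h import *
c=load("pics/s4.npz");c.pop("T");P=cloud(c);h=hsv(c);w=(h[...,2]>215)&(h[...,1]<35);w[:190]=0;w[270:]=0;w[:,:300]=0;w[:,375:]=0
nn,l,st,ce=cv2.connectedComponentsWithStats(w.astype(np.uint8));i=1+np.argmax(st[1:,4]);p=P[l==i];p=p[~np.isnan(p).any(1)]
cen=np.median(p,0);p=p[np.linalg.norm(p-cen,axis=1)<60];nr=np.linalg.svd(p-p.mean(0),full_matrices=False)[2][2];nr*=-np.sign(nr[0]);print(len(p),p.mean(0),np.degrees(np.arccos(nr[2])))
E
```

```text
[259.25625   199.5171875] [243 189  33  21 640] [ 403.83329715 -153.03541628  173.50590793] [ 402.7069945  -152.82789441  170.        ]
cover 21546 [ 453.19935532 -166.54428306  139.64714865] [-3.22968498e-03  4.53811754e-04 -9.99994682e-01]
11.1583 [ 401.86432806 -153.18753304  285.10800372]
1445 [ 507.92250509 -401.06459054  103.0614589 ] 68.44906408821892
```

View pics/w4.png

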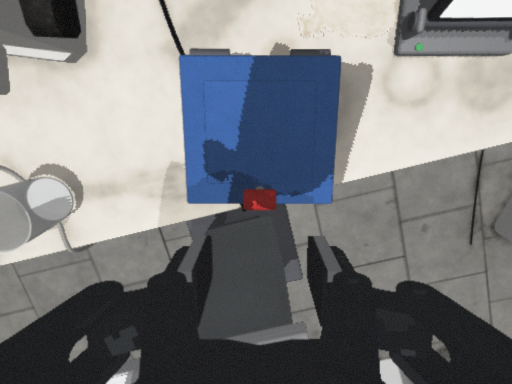

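```bash
cat >> h.py <<'E'
BY=np.radians(-14.1); B=np.array([np.cos(BY),np.sin(BY),0]); BL=np.array([-np.sin(BY),np.cos(BY),0])
CK=np.array([402.2,-152.8,167.]); CH=CK+104*B-35*Z
def cknob(t): return CH+104*(-np.cos(t)*B+np.sin(t)*Z)+35*(np.sin(t)*B+np.cos(t)*Z)
E
python3 - <<'E'
from h import *
from cell import *
att=[180,0,-14.1]
movel(list(CK+10*Z+40*Z),200,att)
hit=movel(list(CK+10*Z),80,stop_force=8)
print("hit",hit,get_ee_pos())
if not hit:
    move_gripper(15,30); w=get_grip_width(); print(w,get_wrist_force())
    if w>20:
        for k,t in enumerate(np.linspace(0,1.66,13)[1:]):
            movel(list(cknob(t)+10*Z),90)
            f=np.array(get_wrist_force()); print(round(t,2),f.round(1),round(get_grip_width(),1))
            if np.linalg.norm(f)>30: print("stop");break
snap("s5","scene");print(get_time())
c=load("pics/s5.npz");cv2.imwrite("pics/s5c.png",cv2.resize(c["pixels"][100:290,160:400,::-1],None,fx=3,fy=3))
E
```

```text
hit False [ 402.69107793 -153.0478116   177.54894994]
23.266377575678266 [-1.0733621  -1.3816076   4.87392961]
0.14 [ 0.2 -3.  -0.9] 22.9
0.28 [-0.6 -4.5 -1.1] 23.3
0.42 [-2.3 -4.8 -0. ] 23.2
0.55 [-2.4 -4.6  0.5] 23.1
0.69 [-3.2 -5.9  0.4] 23.2
0.83 [-3.4 -4.4  1.3] 23.1
0.97 [-3.  -4.6  2.3] 23.3
1.11 [-2.4 -4.7  0.4] 23.0
1.25 [-2.1 -5.3  1.7] 23.2
1.38 [-1.6 -5.3  2.2] 23.2
1.52 [-0.9 -6.   3.2] 23.2
1.66 [-0.3 -5.   2.9] 23.1
16.4583
```

View pics/s5c.png

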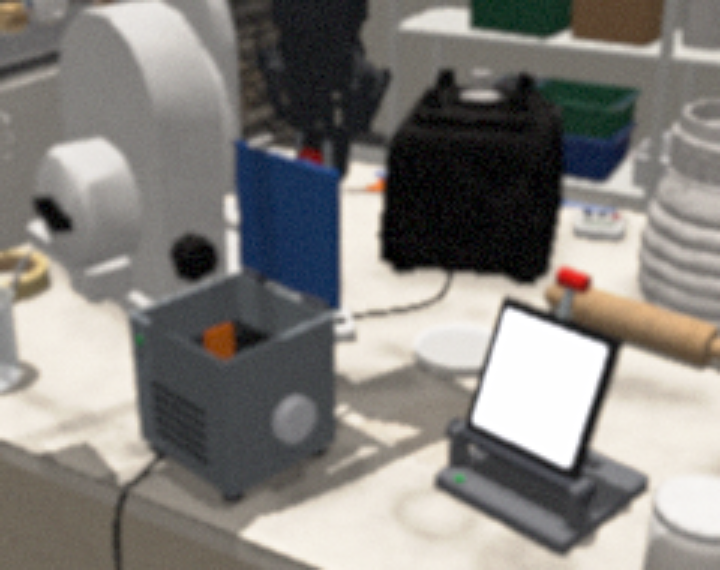

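Cover is upright (its panel at about (290,220) in the crop) and the orange tab is visible in the box at about (220,338). Now release it and look down at the tab.

```bash
python3 - <<'E'
from h import *
from cell import *
move_gripper(44)
p=np.array(get_ee_pos()); movel(list(p+80*Z),200)
movel([425,-160,320],200)
reach([425,-158,270],[180,0,165.9])
c,T=snap("w6"); 
P=cloud(c,T);h=hsv(c);H,S,V=h[...,0],h[...,1],h[...,2]
m=((H>5)&(H<22)&(S>170)&(V>40)).astype(np.uint8)
nn,l,st,ce=cv2.connectedComponentsWithStats(m)
for i in range(1,nn):
    if st[i,4]>150:
        print(ce[i],st[i],np.nanmedian(P[l==i],0),"on124",onplane(c,ce[i],124,T))
        p=P[l==i];p=p[~np.isnan(p).any(1)];t=p[p[:,2]>119];print("top pts",len(t),t.mean(0),[np.percentile((t-t.mean(0))@a,[3,97]).round(1) for a in (B,BL)])
        cn=max(cv2.findContours((l==i).astype(np.uint8),0,2)[0],key=len);print(cv2.minAreaRect(cn))
b=((H>100)&(H<118)&(S>130)&(V>25)).astype(np.uint8)
nn,l,st,ce=cv2.connectedComponentsWithStats(b);i=1+np.argmax(st[1:,4])
p=P[l==i];p=p[~np.isnan(p).any(1)];n=np.linalg.svd(p-p.mean(0),full_matrices=False)[2][2];print("cover",len(p),np.median(p,0),n)
print(get_time(),get_ee_pos(),get_tcp_rot())
E
```

```text
cover 4880 [ 504.46564094 -176.11991152  176.99189522] [ 0.96854907 -0.24831733  0.01584908]
20.8083 [ 425.07723815 -158.01879483  270.01580788] [-1.79999154e+02  1.79733987e-03  1.65889287e+02]
```

View pics/w6.png

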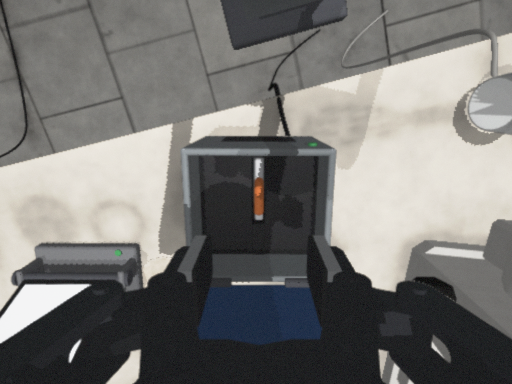

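```bash
python3 - <<'E'
from h import *
c=load("pics/w6.npz");T=c.pop("T");P=cloud(c,T)
h=hsv(c)
for v in range(152,228,4): print(v,P[v,259].round(1),c["pixels"][v,259],P[v,250].round(0))
for v in (190,205,215): print(v,[(u,P[v,u].round(1).tolist()) for u in range(248,272,2)])
O=np.array([446.9,-164,0])
for n,q in {"tabtop":O-12*B+124*Z}.items(): print(proj(c,q,T))
cv2.imwrite("pics/w6c.png",cv2.resize(c["pixels"][130:290,170:350,::-1],None,fx=4,fy=4,interpolation=cv2.INTER_NEAREST)[:600,:800])
E
```

```text
152 [ 393.7 -149.8  132.5] [132 137 142] [ 392. -157.  133.]
156 [ 402.7 -152.1   88.5] [60 60 61] [ 401. -160.   89.]
160 [ 406.7 -153.1   85.8] [209 210 213] [ 404. -161.   88.]
164 [ 410.3 -154.    85.9] [197 198 200] [ 408. -162.   89.]
168 [ 413.9 -154.9   86. ] [143 141 143] [ 412. -163.   87.]
172 [ 417.4 -155.8   86.6] [133 133 135] [ 415. -164.   87.]
176 [ 421.2 -156.8   86.2] [121 119 118] [ 419. -165.   89.]
180 [ 422.1 -157.    99.7] [108  63  36] [ 422. -166.   89.]
184 [ 422.  -156.9  116.4] [125  72  41] [ 426. -167.   88.]
188 [ 423.7 -157.4  123.3] [201 113  66] [ 430. -168.   87.]
192 [ 426.8 -158.2  124.1] [212 120  69] [ 433. -169.   89.]
196 [ 430.3 -159.   123.6] [119  69  40] [ 437. -170.   89.]
200 [ 433.3 -159.8  124.8] [156  90  53] [ 441. -171.   89.]
204 [ 437.  -160.7  123.5] [155  89  51] [ 445. -172.   88.]
208 [ 440.2 -161.5  124.4] [153  85  49] [ 449. -173.   88.]
212 [ 443.6 -162.4  124.4] [153  86  48] [ 453. -174.   88.]
216 [ 459.3 -166.4   86.3] [154 153 154] [ 457. -175.   87.]
220 [ 466.7 -168.2   76.2] [54 54 54] [ 461. -176.   88.]
224 [ 46
[... 482 characters left out ...]
), (252, [446.6, -170.0, 87.6]), (254, [437.5, -165.2, 121.2]), (256, [437.4, -163.4, 122.9]), (258, [437.6, -161.7, 124.0]), (260, [438.0, -160.1, 123.8]), (262, [438.6, -158.5, 123.3]), (264, [460.2, -161.1, 50.6]), (266, [449.7, -157.1, 88.2]), (268, [450.4, -155.3, 87.3]), (270, [450.9, -153.4, 87.1])]
215 [(248, [455.3, -176.2, 87.8]), (250, [455.5, -174.3, 88.7]), (252, [456.5, -172.6, 87.0]), (254, [465.4, -173.3, 60.4]), (256, [457.8, -169.0, 85.8]), (258, [458.3, -167.1, 85.7]), (260, [458.3, -165.1, 87.1]), (262, [459.1, -163.3, 86.1]), (264, [467.5, -163.0, 61.9]), (266, [459.4, -159.5, 88.1]), (268, [460.2, -157.6, 87.0]), (270, [460.7, -155.8, 87.2])]
[258.07623852 202.28050867]
```

View pics/w6c.png

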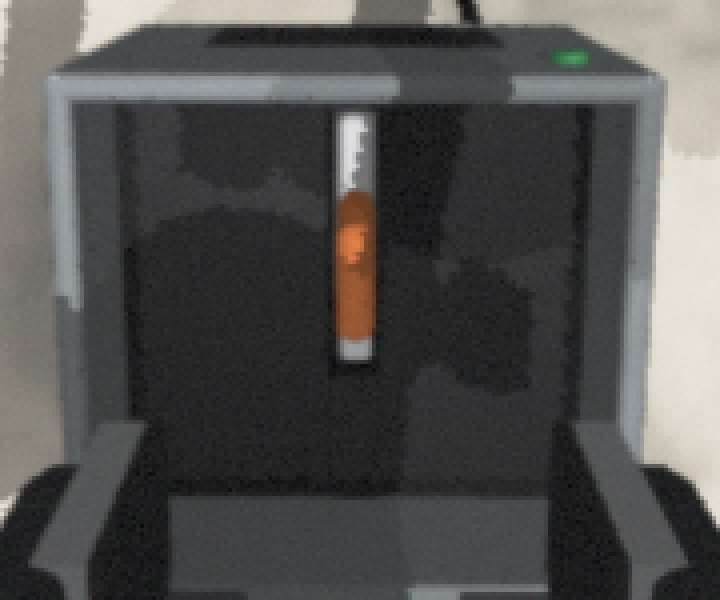

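The tab is centred at about pixel (258,197). Its top reads z = 124 as it should, which puts its centre at about (434.4, -160.7). Now grasp and draw the plate.

```bash
python3 - <<'E'
from h import *
from cell import *
p=np.array([434.4,-160.7,0])
move_gripper(40)
movel(list(p+170*Z),200,[180,0,165.9])
hit=movel(list(p+121*Z),70,stop_force=6)
print(hit,get_ee_pos())
if not hit:
    f0=np.array(get_wrist_force())
    move_gripper(2,50); w=get_grip_width(); print(w,f0.round(1),np.round(get_wrist_force(),1))
    if 6<w<11:
        for k in range(1,6):
            s=movel(list(p+(121+30*k)*Z),100,stop_force=15)
            f=np.array(get_wrist_force());print(k,s,f.round(1),round(get_grip_width(),1))
            if s: break
snap("s7","scene");snap("w7");print(get_time())
c=load("pics/s7.npz");cv2.imwrite("pics/s7c.png",cv2.resize(c["pixels"][80:290,160:400,::-1],None,fx=2.8,fy=2.8))
E
```

```text
False [ 434.7167111  -160.85972773  121.2627837 ]
7.221841490505794 [-0.1 -1.2  0.7] [-0.6 -0.3  3.3]
1 False [ 0.2  0.1 -1.3] 7.3
2 False [ 0.4 -0.1 -1.2] 7.1
3 False [-0.3 -0.4 -0.9] 7.3
4 False [-0.4  0.3 -1.1] 7.4
5 False [ 0.3 -0.8 -2.3] 6.8
25.2583
```

View pics/s7c.png

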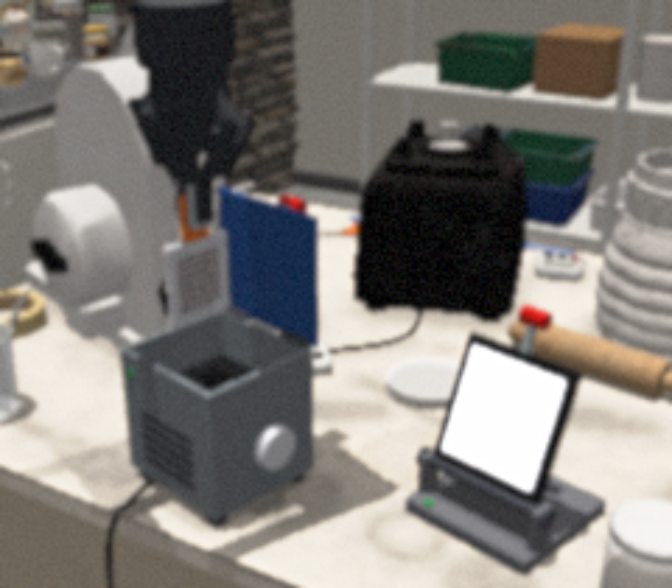

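View pics/w7.png

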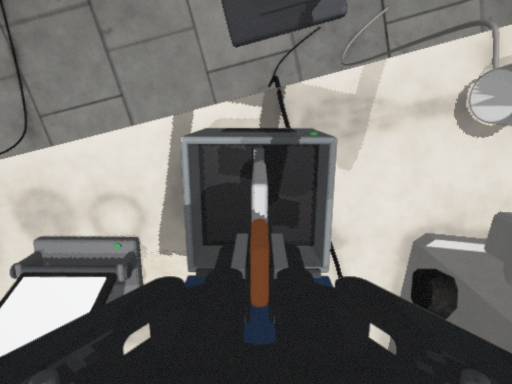

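The plate is out, upright and gripped: the opening reads 7.2 mm, and its lower edge is about 169 mm above the table. Moving it in front of the panel.

```bash
python3 - <<'E'
from h import *
from cell import *
F=np.array([507.9,-401.05,103.06]);a=np.radians(69);N=-np.sin(a)*D+np.cos(a)*Z
C=F+50*N; tcp=C+67*Z; print(tcp, ik(list(tcp),[180,0,75.5]))
movel([415,-275,292],200)
reach([tcp[0],tcp[1],292],[180,0,75.5]); print(get_ee_pos(),round(get_grip_width(),1),get_time())
s=movel(list(tcp),100,stop_force=10); pause(0.3)
print(s,get_ee_pos(),get_tcp_rot(),round(get_grip_width(),1),get_wrist_force())
for n in("scene","top"):
    snap("f"+n[0],n)
snap("fw");print(get_time())
c=load("pics/fs.npz");cv2.imwrite("pics/fsc.png",cv2.resize(c["pixels"][120:290,200:420,::-1],None,fx=3,fy=3))
E
```

```text
[ 462.70781565 -389.36250645  187.97839748] [-44.0816849   23.16314258  88.02762194   0.          68.80923548
 -29.5816849 ]
[ 462.78929965 -388.35325407  291.86759216] 7.0 27.325
False [ 462.88357854 -389.50639306  188.43658063] [1.79954724e+02 2.32747246e-02 7.54995488e+01] 6.6 [ 0.5928421  -0.80139021 -1.7969287 ]
28.9667
```

View pics/fsc.png

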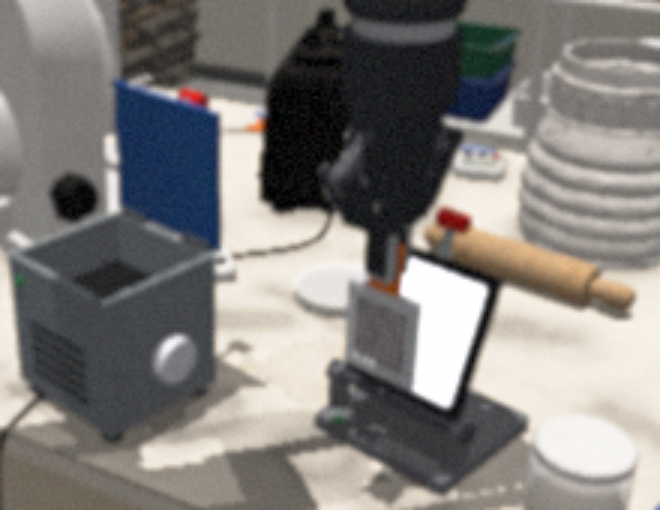

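View pics/fw.png

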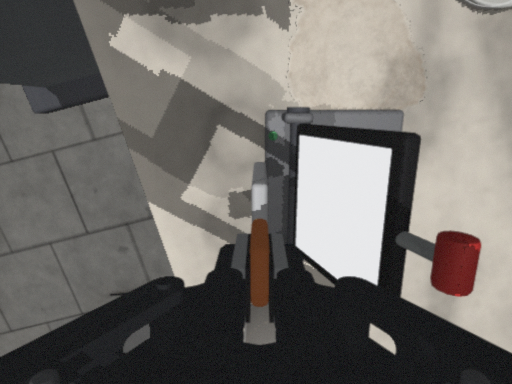

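View pics/ft.png

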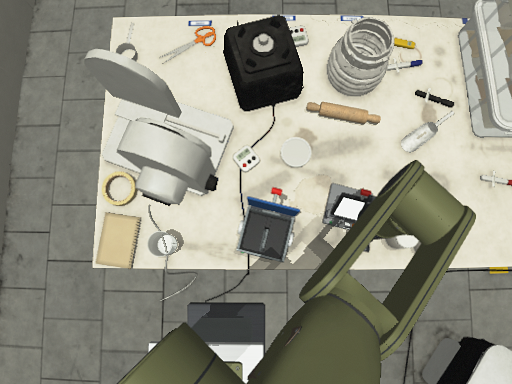

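The plate hangs in front of the lit face at about (385,330) in the crop, clear of it. The timer, petri dish and beaker appear unmoved in the top view. Last, a numeric check from depth.

```bash
python3 - <<'E'
from h import *
c=load("pics/fs.npz");c.pop("T");P=cloud(c);h=hsv(c);V=h[...,2]
F=np.array([507.9,-401.05,103.06]);a=np.radians(69);N=-np.sin(a)*D+np.cos(a)*Z;X=np.cos(a)*D+np.sin(a)*Z;Y=np.cross(N,X)
Cp=F+50*N
L=(P-Cp)
m=(np.abs(L@D)<15)&(np.abs(L@Y)<36)&(np.abs(L[...,2])<33)&~np.isnan(P[...,0])
p=P[m];n=np.linalg.svd(p-p.mean(0),full_matrices=False)[2][2];n*=np.sign(n@N)
mid=lambda q,ax:(np.percentile(q@ax,1)+np.percentile(q@ax,99))/2
print("plate",len(p),"n",n.round(3),"ang to face",np.degrees(np.arccos(n@N)))
m2=(np.abs(L@D)<15)&(np.abs(L@Y)<50)&(L[...,2]<34)&(L[...,2]>-60)&~np.isnan(P[...,0]);q=P[m2]-F
print("Y rng",np.percentile(q@Y,[1,99]),"z rng",np.percentile(P[m2][:,2],[1,99]),"dist",np.median((p-F)@N), "x", np.median((p-F)@X))
w=(np.abs((P-F)@N)<8)&(np.abs((P-F)@X)<45)&(np.abs((P-F)@Y)<45)&(V>210);p=P[w];r=np.linalg.svd(p-p.mean(0),full_matrices=False)[2][2];r*=-np.sign(r[0]);print("panel",len(p),np.degrees(np.arccos(r[2])))
t0=load("pics/top0.npz");t1=load("pics/ft.npz")
for nm,(u,v,s) in dict(timer=(246,158,15),petri=(295,151,18),beaker=(165,242,16)).items():
    d=np.abs(t0["pixels"][v-s:v+s,u-s:u+s].astype(int)-t1["pixels"][v-s:v+s,u-s:u+s]);print(nm,d.mean())
E
```

```text
plate 689 n [-0.971  0.238 -0.004] ang to face 21.268170144170423
Y rng [-29.84048424  28.84646114] z rng [ 84.70076465 153.58828313] dist 51.47293216822213 x -0.18843919903209064
panel 778 68.2903150716271
timer 17.314814814814813
petri 19.087705761316872
beaker 16.16796875
```

```bash
python3 - <<'E'
from h import *
t0=load("pics/top0.npz");t1=load("pics/ft.npz")
g=[cv2.GaussianBlur(cv2.cvtColor(t["pixels"],cv2.COLOR_RGB2GRAY),(3,3),0) for t in(t0,t1)]
for nm,(u,v,s) in dict(timer=(246,158,15),petri=(295,151,18),beaker=(165,242,16),ref_scissors=(190,45,25)).items():
    r=cv2.matchTemplate(g[1][v-s-10:v+s+10,u-s-10:u+s+10],g[0][v-s:v+s,u-s:u+s],cv2.TM_CCOEFF_NORMED);_,mx,_,loc=cv2.minMaxLoc(r);print(nm,mx,np.array(loc)-10)
from cell import *
print(get_grip_width(),get_ee_pos(),get_time())
finish_job()
E
```

```text
timer 0.9980440735816956 [0 0]
petri 0.9980695843696594 [0 0]
beaker 0.9985928535461426 [0 0]
ref_scissors 0.9975903034210205 [0 0]
7.266957583987976 [ 462.74434636 -389.39048936  188.14791495] 28.9667
the job is handed in; nothing more can be done
```

I tilted the light panel up, opened the blue cover and drew out the filter plate. I handed the job in at about 29 s with the gripper still holding the plate in front of the lit face.

Last checks, from the final pictures and readings:

| Check | Measured | Wanted |
|---|---|---|
| Panel angle | 68.3° | 70° ± 8.5 |
| Cover angle (after release, before drawing the plate) | about 91° | above 74.5° (1.3 rad) |
| Plate's distance in front of the face | about 51 mm | 25–80 mm |
| Plate centre off the face's middle | about 0.5 mm or less both ways | within 30 mm |
| Plate's flat side to the face | 21° | below 37° |
| Plate off vertical | less than 1° | below 28° |
| Plate's lower edge above the table | 85 mm | over 30 mm |
| Gripper opening on the 8 mm tab | 7.3 mm | – |

The plate touches nothing but the gripper, as far as the pictures show. The timer, petri dish and beaker show zero pixel shift between the first and last top views. An earlier plain pixel difference of 16–19 on those three was inconclusive, so I relied on template matching, which agreed to 0.998. No check failed.

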